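Open the sprung lid of an insulated sample canister by its hidden thumb notch

ROBOT

A 6-joint arm with a two-finger parallel gripper is mounted at the origin on a cart in front of the work surface, level with it; the furniture and walls round the work are solid. World frame = base frame: x ahead of the robot, y to its left, z up, the work surface at z = 0. Lengths are in mm, angles in rad, forces in N, time in s.
With the tool pointing down it reaches from about 275 to 1000 mm from the base axis. Payload 8.4 kg.
Tool frame: the origin (TCP) lies on the centre line of the jaws, within the pads' length; the fingertips stand 17 mm ahead of it and the grasp point (between the pads) lies 2 mm behind it (r.tcp_to_tips is the z of the fingertips in the tool frame, in mm); z points along the fingers, y is the direction in which the jaws open and shut (so a half turn about z gives the same grasp; the last joint's range is limited). The gripper opens to 85 mm and grips with 20 to 120 N. Pads are 22 mm wide; open, the fingers measure 114 mm over their backs; the gripper's body (76 mm by 85 mm) begins 54 mm behind the grasp point. The pads swing forward as they close: fully open they stand 13 mm farther back than shut.
Start: joints at [-0.002, 0.353, 1.633, -0, 1.155, -0.002], TCP at [625.002, -0, 248.281] pointing down, gripper open.
Joint ranges: [-2.63, 2.63], [-0.92, 2.1], [0.06, 2.66], [-1.3, 4.44], [0, 2.69], [-3.02, 3.02]. Speed limits (rad/s): [2.22, 2.22, 2.79, 3.14, 3.14, 3.14].

INTERFACE

Orientations are given as [roll, pitch, yaw] about the fixed x, y, z axes, in that order (R = Rz(yaw) Ry(pitch) Rx(roll)).
In Python, from rig import r, cams, job gives the robot as it stands.
- The arm moves only by the tool drive_tool, never from a script. Its argument "deltas" is a list of rows, each a list of 4 numbers: the shift along the tool's x, y, z in cm, then the turn about the tool's z in rad. In form: [[x, y, z, roll], ...]. A call has 1 to 12 rows; each row shifts and turns the commanded pose from where the row before left it, along the tool's axes as they then stand; what a row does not reach is not made up. A row lasts 1/12 s, in which the tool goes at most 41.7 mm and 7.16 degrees, less where a joint would pass 70% of its speed; a pose out of reach is approached as far as the arm can. A call with a gripper value outside its range is refused whole. "jaw" is the closure, from 0 (fully open) to 1 (shut), set as the call begins (left out, the last holds). The fingers move at their own pace and stop on an object; "force" is the grip in N (left out, the last holds). Time passes only in rows, so rows that do not move let the fingers close. It gives the time, the measured TCP pose, the force and the opening at its end, in the units of the state.
- r.sense(): the state, without advancing time (a new reading comes with each control period).
- cams.grab_frame(name): name is "scene" or "side" or "wrist"; returns (picture, depth): 420x560x3 uint8, red, green, blue; 420x560 float32, mm along the optical axis (not along the pixel's ray), 0 where there is no reading.
- cams.camera_params(name): a dict with "fx", "fy", "cx", "cy" (pixels), "R" (3x3) and "t" (3): a world point X has camera coordinates R X + t. Camera axes: x right, y down, z forward; pixel columns grow to the right and rows downward; lengths in mm; the calibration is good to about 2 mm. A picture is of the moment at which its call begins: read the wrist's pose just before it. camera_params takes no time and is no camera call; for the wrist camera it gives the pose at the moment of the call.
- job.sign_off(): hands the job in, once; it reports no verdict.
The state is a dict: "clock": time; "qpos": joint angles; "qvel": joint speeds; "joint_efforts": joint torques, N m; "eef_pos": TCP position; "tcp_rot": TCP orientation; "contact_force": force on the tool from outside, world axes, zero at the start; "wrist_torque": the same for the moment, N m; "opening": opening from 0.0 (shut) to 1.0 (fully open).
Only numpy, scipy, OpenCV 4.12 (cv2) and the standard library are available. Lean on these libraries where they do the work, as an engineer would, in place of code of your own. Each camera call takes 0.05 s, during which the arm holds its last target. There are 200 camera calls.

TASK

Open the round white insulated canister so that the conditioned tin inside can be reached. It has been turned in its stand, so first find the one thumb notch hidden in the rim round the lid (a fingertip run lightly along the rim drops into it), then press the release key inside the notch down with the fingertip until the catch lets go and the lid springs fully open, and let the key come back up. Use fingertip force only, and leave the tin in the canister and everything else on the bench where it is.

Things in the scene. Friction and masses are not known exactly. Their poses are not given: they have to be found in the camera images.
- stand: Fixed round foot, 210 mm across, 8 mm thick, with a black collar 173 mm across up to 28 mm height; origin at the centre of its underside, z up. In it stands the white canister, upright, centred, 160 mm across. The canister was turned in the collar by an unknown angle, anything in a full circle, NOT shown by this pose; it cannot be turned or lifted.
- rim_center (a point): Point on the canister's vertical centre line at rim height, 130 mm above the bench (fixed to the stand). The rim is the flat level top of the white wall, a ring from 51 to 80 mm radius round this point, edges rounded 2.5 mm. Inside it the round bare steel lid, 52 mm radius, stands 13 mm above the rim (17 mm at its dial): a fingertip runs on the rim at 68 to 75 mm radius.
- release_key (a joint): Travel of the white key in the notch, m: 0 up, 0.008 fully down; moves straight down, about 1.5 N at first, 7 N at the end; the catch lets go at 0.004; returns by itself. The notch cuts the rim over 39 degrees of the circle (51 mm wide at 75 mm radius, 41 mm at 60), open above and outward. The key fills it from 60 to 79 mm radius, its top 6 mm below the rim.
- canister_lid (a joint): Opening angle of the lid, rad: 0 shut and latched (cannot be lifted), 1.75 fully open at its stop, a little past upright. Hidden hinge diametrically opposite the notch. Once unlatched its own spring opens it in about 2 s, rising at the notch side and tipping away from the notch; something in its way only holds it up until it leaves.
- tin_center (a point): Centre of the closed grey metal sample tin inside the canister, 59 mm across, 36 mm high, loose on the floor of the well on the canister's centre line, 65 to 101 mm above the bench. To be left there.
- spare_tin: Bystander: closed grey metal tin, 72 mm across, 46 mm high; origin at the centre of its underside.
- white_cap_vial: Bystander: small glass vial with white cap, 23 mm across, 56 mm high; origin at the centre of its underside.
- black_cap_vial: Bystander: small glass vial with black cap, 23 mm across, 56 mm high; origin at the centre of its underside.
- brass_weight: Bystander: brass weight with a knob, 21 mm across, 36 mm high; origin at the centre of its underside.
- stopwatch: Bystander: yellow round stopwatch, 59 x 57 x 16 mm, lying flat; origin at the centre of its underside.

How it is judged:
By the outcome, as a careful person would: the job done as asked, in the order asked, and still so for the second after the job is handed in, with the robot touching nothing.
It also fails if it takes over 72 s, if anything falls off the work surface, if the arm or the gripper's body presses on something with over 40 N, if the wrist force passes 120 N, or if a joint passes its speed limit or range.

## Working session

There is one attempt and no reset: what is moved stays moved. The work goes in short steps, Python scripts to look and compute and a tool call to move; the robot and the scene stay as the last step left them, time stands still between calls to the robot, and variables do not carry over. Pictures are saved under pics/ and viewed, about 8 in all and at most 12, crops included, and the job is handed in when it is done.

Besides the shell and the picture viewer there is one more tool, called after ">>>" as a command line: name --pt "numbers of a row" for each row, then --argument value for the rest. drive_tool: Moves the arm, as the interface text tells. Its arguments: {"type":"object","properties":{"deltas":{"type":"array"},"jaw":{"type":"number"},"force":{"type":"number"}},"required":["deltas"]}

```bash
mkdir -p pics; ls; python3 - <<'E'
from rig import r,cams,job
import cv2,numpy as np
print(r.sense(), r.tcp_to_tips)
ims=[]
for n in("scene","side","wrist"):
    p,d=cams.grab_frame(n); cv2.imwrite(f"pics/{n}0.png",p[:,:,::-1]); np.save(f"pics/{n}0.npy",d)
    c=cams.camera_params(n); print(n,{k:np.round(v,3).tolist() for k,v in c.items()})
E
```

```text
pics
{'clock': 0.0, 'qpos': array([-2.40551657e-03,  3.53652350e-01,  1.63413056e+00, -2.48412932e-05,
        1.15517026e+00, -2.41182495e-03]), 'qvel': array([ 0.00222756,  0.00090507, -0.00219477, -0.00023601, -0.00011951,
        0.00063349]), 'joint_efforts': array([-2.03471049e-03, -6.05236173e+01, -3.42063046e+01, -2.62302356e-04,
        9.48130677e-03,  3.61521288e-06]), 'eef_pos': array([ 6.24558979e+02, -9.78753756e-03,  2.47560556e+02]), 'tcp_rot': array([-3.14023209e+00,  1.94313410e-05,  1.57081269e+00]), 'contact_force': array([ 0.27920706, -0.09931934,  0.05376106]), 'wrist_torque': array([ 0.06340496, -0.02781531, -0.03510038]), 'opening': 1.002225355852884} 17.0
scene {'fx': 479.993, 'fy': 479.993, 'cx': 270.428, 'cy': 216.251, 'R': [[0.887, -0.462, 0.011], [-0.19, -0.384, -0.903], [0.422, 0.799, -0.429]], 't': [-500.457, 142.157, 1257.957]}
side {'fx': 435.948, 'fy': 435.948, 'cx': 275.161, 'cy': 204.335, 'R': [[-0.982, -0.189, 0.007], [-0.087, 0.416, -0.905], [0.168, -0.89, -0.425]], 't': [451.52, 180.552, 837.545]}
wrist {'fx': 332.0, 'fy': 332.0, 'cx': 282.627, 'cy': 212.399, 'R': [[1.0, 0.001, 0.0], [0.001, -0.954, 0.3], [0.001, -0.3, -0.954]], 't': [-624.712, -38.76, 377.946]}
```

View pics/scene0.png

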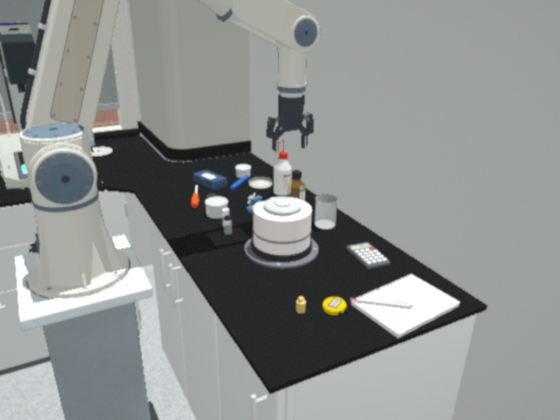

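View pics/wrist0.png

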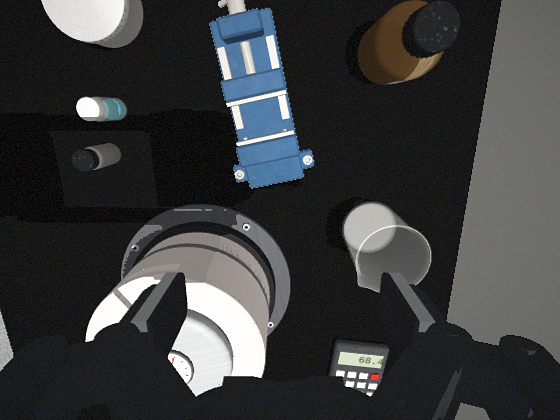

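```bash
cat > h.py <<'E'
from rig import r,cams,job
import cv2,numpy as np
def cloud(n,d,c):
    v,u=np.mgrid[:420,:560]
    P=np.stack([(u-c["cx"])/c["fx"]*d,(v-c["cy"])/c["fy"]*d,d],-1)
    return (P-c["t"])@np.asarray(c["R"])
E
python3 - <<'E'
from h import *
from scipy.optimize import least_squares
for n in("scene","side","wrist"):
    d=np.load(f"pics/{n}0.npy"); W=cloud(n,d,cams.camera_params(n))
    m=(d>0)&(abs(W[...,0]-560)<180)&(abs(W[...,1]+90)<130)
    for lo,hi,R in((40,122,80),):
        k=m&(W[...,2]>lo)&(W[...,2]<hi); P=W[k][:,:2]
        f=lambda q:np.hypot(*(P-q).T)-R
        s=least_squares(f,[560,-100],loss="cauchy",f_scale=2)
        print(n,k.sum(),s.x,np.median(abs(f(s.x))))
    c=s.x; rr=np.hypot(W[...,0]-c[0],W[...,1]-c[1]); k=m&(rr>62)&(rr<76)&(W[...,2]>100)&(W[...,2]<145)
    a=np.degrees(np.arctan2(W[...,1]-c[1],W[...,0]-c[0]))[k]; z=W[...,2][k]
    for b in range(-180,180,10):
        q=(a>=b)&(a<b+10)
        if q.sum()>3: print(b,q.sum(),np.round(np.percentile(z[q],[10,50,90]),1),end="; ")
    print()
w=cv2.imread("pics/wrist0.png")[190:410,60:320]; s=cv2.imread("pics/scene0.png")[180:280,230:340]
i=cv2.imread("pics/side0.png")
cv2.imwrite("pics/c1.png",np.vstack([np.hstack([cv2.resize(w,(400,340)),cv2.resize(s,(374,340))]),]))
E
```

```text
scene 1980 [ 453.18614242 -269.23858832] 22.381938530171944
40 6 [107.7 116.7 126.2]; 50 34 [101.9 113.1 126.7]; 60 38 [103.8 117.7 129.5]; 70 11 [110.5 119.  124.6]; 
side 3283 [ 528.2479313  -134.74476385] 1.3621671824601407
-180 13 [130.8 131.4 131.9]; -170 14 [130.7 131.6 132.4]; -160 12 [130.7 132.  132.7]; -150 11 [130.9 131.6 132.5]; -140 10 [130.6 131.8 132.9]; -130 7 [130.6 131.  132.1]; -120 5 [130.7 131.5 132.3]; -40 5 [131.4 132.1 132.8]; -30 9 [131.1 131.7 132.8]; -20 13 [130.6 131.7 132.1]; -10 13 [130.6 132.1 132.4]; 0 15 [131.2 131.6 132.7]; 10 12 [131.1 131.4 132.5]; 20 11 [130.8 131.6 132.4]; 30 15 [131.1 132.  133. ]; 40 13 [131.  131.3 131.9]; 50 16 [131.1 131.7 132.4]; 60 15 [130.7 131.3 132.4]; 70 15 [130.3 131.6 132.5]; 80 31 [109.2 127.4 131.9]; 90 30 [108.2 110.  126.2]; 100 30 [108.3 117.4 126.2]; 110 31 [108.4 124.7 126.4]; 120 36 [108.5 125.2 131.7]; 130 16 [131.2 132.1 132.8]; 140 14 [131.2 131.6 132.2]; 150 16 [131.3 131.7 132.4]; 160 13 [131.2 131.4 132. ]; 170 12 [131.2 132.  132.6]; 
wrist 8871 [ 528.99216413 -134.65836346] 0.5314624671162278
-20 122 [128.3 129.  129.8]; -10 175 [128.2 129.  129.9]; 0 175 [128.2 128.9 129.7]; 10 185 [128.2 129.  129.8]; 20 187 [128.4 129.  129.8]; 30 197 [128.2 129.1 129.9]; 40 199 [128.3 129.  129.9]; 50 207 [128.3 129.1 129.8]; 60 206 [128.4 129.1 129.8]; 70 150 [128.3 129.1 129.9]; 80 4 [105.7 105.9 106.3]; 90 51 [105.5 122.5 123.4]; 100 111 [121.8 122.9 123.7]; 110 160 [122.1 122.8 123.7]; 120 291 [122.3 125.4 129.2]; 130 203 [128.1 128.8 129.6]; 140 187 [128.1 128.8 129.6]; 150 116 [128.1 128.8 129.5]; 160 32 [128.2 128.6 129.4];
```

View pics/c1.png

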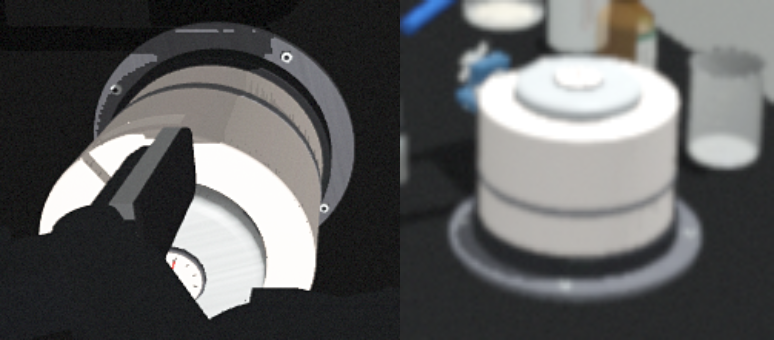

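View pics/side0.png

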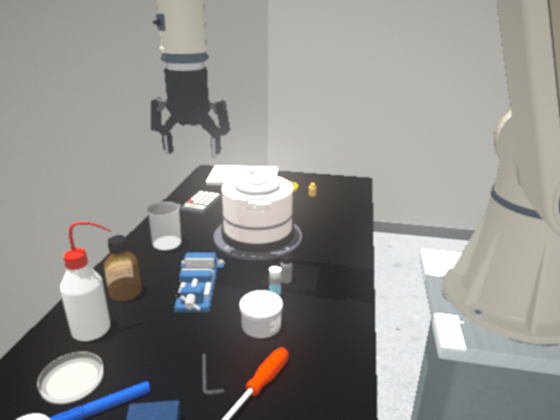

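```bash
python3 - <<'E'
from h import *
c=np.array([529,-134.7])
for n,zo in(("side",131.6),("wrist",129)):
    d=np.load(f"pics/{n}0.npy"); W=cloud(n,d,cams.camera_params(n))
    D=W[...,:2]-c; rr=np.hypot(*np.moveaxis(D,-1,0)); a=np.degrees(np.arctan2(D[...,1],D[...,0]))
    for b in range(74,134,3):
        k=(d>0)&(rr>63)&(rr<75)&(a>=b)&(a<b+3)&(W[...,2]>90)&(W[...,2]<145)
        print(b,k.sum(),np.round(np.percentile(W[...,2][k],[10,50,90])-zo,1) if k.sum() else "",end="; ")
    print()
s=r.sense(); t=np.radians(106.5)
g=c+72*np.array([np.cos(t),np.sin(t)]); print("target",g,"delta world",g-s["eef_pos"][:2])
E
```

```text
74 5 [-1.3 -0.   1.1]; 77 4 [-0.8  0.1  0.3]; 80 5 [-0.6  0.   0.8]; 83 2 [-0.2 -0.   0.2]; 86 18 [-23.2  -6.1  -0.8]; 89 8 [-24.7 -14.5  -5.2]; 92 5 [-22.9  -6.8  -6.3]; 95 7 [-23.3 -21.9  -5.2]; 98 6 [-23.   -6.4  -6. ]; 101 9 [-23.3 -21.4  -5.7]; 104 10 [-23.6 -14.5  -5.6]; 107 7 [-22.6  -7.   -5.6]; 110 7 [-22.8  -6.5  -5.2]; 113 8 [-23.5 -14.2  -5.3]; 116 8 [-23.   -6.   -5.2]; 119 8 [-23.7 -14.5  -6.2]; 122 7 [-23.5 -23.   -6. ]; 125 16 [-20.8  -5.6   0.1]; 128 3 [-0.5  0.4  1.2]; 131 5 [-0.5  0.   1.2]; 
74 50 [-0.9  0.   0.9]; 77 6 [-0.9 -0.1  0.8]; 80 0 ; 83 0 ; 86 0 ; 89 4 [-23.4 -23.3 -23.1]; 92 2 [-23.5 -23.4 -23.2]; 95 7 [-6.4 -5.9 -5.2]; 98 22 [-7.8 -6.1 -5.6]; 101 17 [-6.7 -5.8 -5.4]; 104 22 [-6.8 -5.9 -5.3]; 107 33 [-6.8 -6.2 -5.2]; 110 35 [-6.9 -6.1 -5.4]; 113 43 [-6.9 -6.3 -5.3]; 116 53 [-7.1 -6.2 -5.4]; 119 54 [-6.9 -5.9 -5. ]; 122 51 [-7.  -6.2 -1.5]; 125 118 [-6.6 -2.1  0.3]; 128 56 [-1.  -0.2  0.5]; 131 51 [-0.9 -0.3  0.7]; 
target [508.55089518 -65.66497909] delta world [-116.09077983  -65.67590797]
```

>>> drive_tool --pt "0 0 0 -0.1" --pt "0 0 0 -0.1" --pt "0 0 0 -0.08" --pt "0 0 0 0" --pt "0 0 0 0" --pt "0 0 0 0" --pt "0 0 0 0" --pt "0 0 0 0" --jaw 1 --force 20

```text
clock: 0.82
eef_pos: [625.0, 0.0, 248.3]
tcp_rot: [-3.142, -0.0, 1.85]
contact_force: [0.1, -0.1, 0.4]
opening: -0.0
```

>>> drive_tool --pt "-0.4 -1.8 0 0" --pt "-0.4 -1.8 0 0" --pt "-0.4 -1.8 0 0" --pt "-0.4 -1.8 0 0" --pt "-0.4 -1.8 0 0" --pt "-0.4 -1.8 0 0" --pt "-0.5 -2.2 0 0" --pt "0 0 2.0 0" --pt "0 0 2.0 0" --pt "0 0 2.0 0" --pt "0 0 2.0 0" --pt "0 0 0 0"

```text
clock: 1.82
eef_pos: [505.9, -63.6, 165.2]
tcp_rot: [-3.137, -0.002, 1.85]
contact_force: [-1.2, 0.1, -0.6]
opening: 0.001
```

```bash
python3 - <<'E'
from h import *
s=r.sense(); print(s["eef_pos"],s["contact_force"])
v=[]
for n,(x,y) in(("side",(190,120)),("wrist",(100,120))):
    p,d=cams.grab_frame(n); p=p[:,:,::-1]
    v.append(cv2.resize(p[130:270,180:340],(400,350)) if n=="side" else cv2.resize(p,(400,300)))
    c=cams.camera_params(n)
v[1]=cv2.copyMakeBorder(v[1],0,50,0,0,cv2.BORDER_CONSTANT)
cv2.imwrite("pics/a1.png",np.hstack(v))
E
```

```text
[505.85556402 -63.56442391 165.22673203] [-1.1508554   0.10797097 -0.59619248]
```

View pics/a1.png

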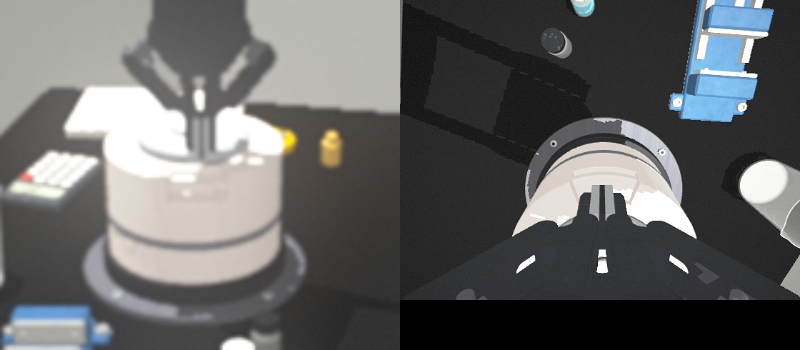

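In the composite, the left half (side view) shows the fingertips above the near rim. The right half (wrist view) shows the notch edges at about columns 575 and 638 with the fingers centred at 602. Descending gently.

>>> drive_tool --pt "0 0 0.4 0" --pt "0 0 0.4 0" --pt "0 0 0.4 0" --pt "0 0 0.3 0" --pt "0 0 0.2 0" --pt "0 0 0.2 0" --pt "0 0 0.1 0" --pt "0 0 0 0" --pt "0 0 0 0" --pt "0 0 0 0"

```text
clock: 2.75
eef_pos: [508.2, -63.8, 148.4]
tcp_rot: [3.141, 0.0, 1.851]
contact_force: [-0.5, 0.2, -0.2]
opening: 0.002
```

>>> drive_tool --pt "0 0 0.1 0" --pt "0 0 0.1 0" --pt "0 0 0.1 0" --pt "0 0 0.1 0" --pt "0 0 0.1 0" --pt "0 0 0 0" --pt "0 0 0 0" --pt "0 0 0 0"

```text
clock: 3.42
eef_pos: [508.1, -63.8, 143.3]
tcp_rot: [3.142, -0.0, 1.851]
contact_force: [-0.8, -0.5, 0.5]
opening: -0.003
```

>>> drive_tool --pt "0 0 0.1 0" --pt "0 0 0.1 0" --pt "0 0 0.1 0" --pt "0 0 0 0" --pt "0 0 0 0" --pt "0 0 0 0"

```text
clock: 3.92
eef_pos: [508.1, -63.8, 140.3]
tcp_rot: [3.142, 0.0, 1.851]
contact_force: [0.3, -0.5, 0.7]
opening: -0.003
```

>>> drive_tool --pt "0 0 0.1 0" --pt "0 0 0.1 0" --pt "0 0 0 0" --pt "0 0 0 0" --pt "0 0 0 0"

```text
clock: 4.33
eef_pos: [508.1, -63.8, 138.3]
tcp_rot: [3.142, 0.0, 1.851]
contact_force: [0.0, 0.1, 2.5]
opening: -0.0
```

>>> drive_tool --pt "0 0 0.1 0" --pt "0 0 0.1 0" --pt "0 0 0 0" --pt "0 0 0 0" --pt "0 0 0 0"

```text
clock: 4.75
eef_pos: [508.1, -63.8, 136.3]
tcp_rot: [3.142, 0.0, 1.851]
contact_force: [-0.6, -0.2, 3.0]
opening: -0.002
```

>>> drive_tool --pt "0 0 0.1 0" --pt "0 0 0.05 0" --pt "0 0 0.05 0" --pt "0 0 0 0" --pt "0 0 0 0"

```text
clock: 5.17
eef_pos: [508.2, -63.8, 134.4]
tcp_rot: [3.141, 0.0, 1.851]
contact_force: [-0.3, 0.3, 6.0]
opening: -0.002
```

```bash
python3 - <<'E'
from h import *
p,d=cams.grab_frame("scene"); cv2.imwrite("pics/a2.png",cv2.resize(p[100:280,200:370,::-1],None,fx=3,fy=3))
s=r.sense();print(s["eef_pos"],s["contact_force"],s["clock"])
E
```

```text
[508.13979561 -63.77736282 134.36580684] [-0.19615398  0.30885715  5.9681165 ] 5.2167
```

View pics/a2.png

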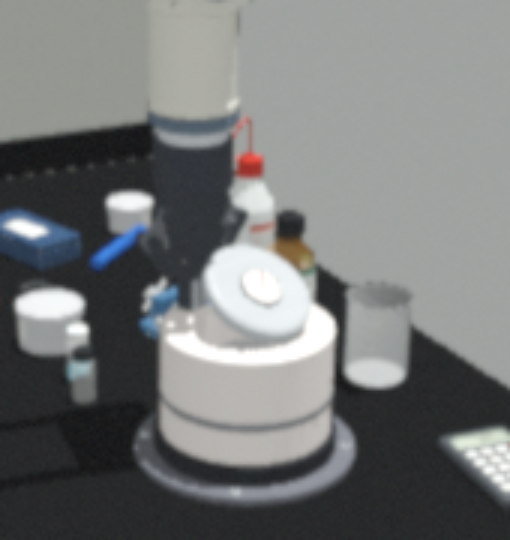

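The lid is released (crop around 255,290, about 45° open and rising). Retreating up, then outward.

>>> drive_tool --pt "0 0 -0.4 0" --pt "0 0 -0.6 0" --pt "0 0 -0.6 0" --pt "1.5 0 -0.4 0" --pt "2.0 0 -0.4 0" --pt "2.0 0 -0.5 0" --pt "2.0 0 -1 0" --pt "2.0 0 -1.5 0" --pt "1.5 0 -1.5 0" --pt "1 0 -1 0" --pt "0 0 0 0" --pt "0 0 0 0"

```text
clock: 6.22
eef_pos: [475.2, 51.6, 213.7]
tcp_rot: [3.14, 0.001, 1.852]
contact_force: [0.9, -0.3, -0.3]
opening: 0.003
```

>>> drive_tool --pt "0 0 0 0" --pt "0 0 0 0" --pt "0 0 0 0" --pt "0 0 0 0" --pt "0 0 0 0" --pt "0 0 0 0" --pt "0 0 0 0" --pt "0 0 0 0" --pt "0 0 0 0" --pt "0 0 0 0" --pt "0 0 0 0" --pt "0 0 0 0"

```text
clock: 7.22
eef_pos: [474.9, 51.6, 213.3]
tcp_rot: [3.142, -0.0, 1.851]
contact_force: [0.2, 0.7, -0.5]
opening: 0.001
```

>>> drive_tool --pt "0 0 0 0" --pt "0 0 0 0" --pt "0 0 0 0" --pt "0 0 0 0" --pt "0 0 0 0" --pt "0 0 0 0" --pt "0 0 0 0" --pt "0 0 0 0" --pt "0 0 0 0" --pt "0 0 0 0" --pt "0 0 0 0" --pt "0 0 0 0"

```text
clock: 8.22
eef_pos: [474.9, 51.5, 213.3]
tcp_rot: [-3.142, -0.0, 1.851]
contact_force: [-1.3, 0.2, -0.4]
opening: -0.002
```

```bash
python3 - <<'E'
from h import *
p,d=cams.grab_frame("scene"); q,e=cams.grab_frame("side"); w,f=cams.grab_frame("wrist")
cv2.imwrite("pics/a3.png",np.hstack([cv2.resize(x[:,:,::-1],(400,400)) for x in(p[120:320,180:380],q[130:330,160:360])]))
c=np.array([529,-134.7]);t=np.radians(106.5)
for n,d in(("scene",d),("side",e),("wrist",f)):
    W=cloud(n,d,cams.camera_params(n)); D=W[...,:2]-c; x=D@[np.cos(t),np.sin(t)]; y=D@[-np.sin(t),np.cos(t)]
    k=(d>0)&(abs(y)<10)&(x>62)&(x<75)&(W[...,2]>100)&(W[...,2]<140); print(n,"key z",np.percentile(W[...,2][k],[50,75,95]) if k.any() else None)
    k=(d>0)&(abs(y)<25)&(x>-110)&(x<60)&(W[...,2]>155)&(W[...,2]<250)
    if k.sum()>20: a=np.polyfit(W[...,2][k],x[k],1); print(n,"lid lean deg from vertical",np.degrees(np.arctan(a[0])),k.sum(),"x",x[k].mean(),"zmax",W[...,2][k].max())
s=r.sense();print(s["eef_pos"],s["contact_force"],s["clock"])
E
```

```text
scene key z [123.26281275 123.65216997 124.53999312]
scene lid lean deg from vertical -3.859968515909183 366 x -81.47513774885618 zmax 236.05114792441563
side key z [109.67191354 125.49738317 126.21457826]
side lid lean deg from vertical -11.22199879609129 107 x -58.33047177417329 zmax 198.24285765551272
wrist key z [123.03653213 123.42219898 123.93991955]
[474.94332034  51.52605638 213.29002414] [0.48359132 0.29189429 0.18426864] 8.3667
```

View pics/a3.png

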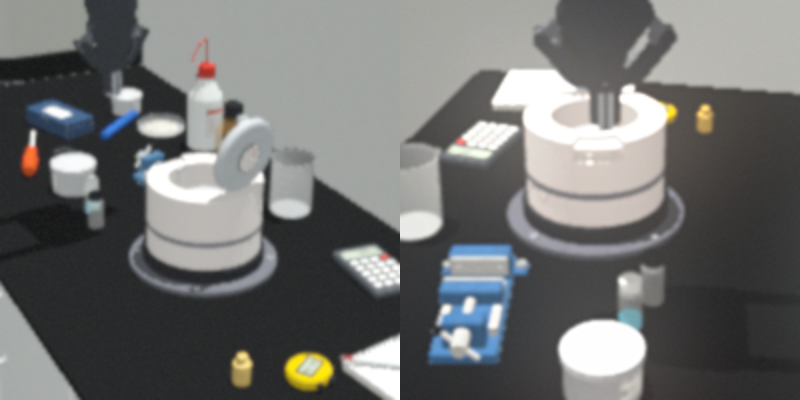

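The left half shows the lid upright or slightly past it at (245,150). The right half shows the canister open and the key up at (598,150), with the bystanders in place. One more short wait, then a numeric check that the lid is at its stop.

>>> drive_tool --pt "0 0 0 0" --pt "0 0 0 0" --pt "0 0 0 0" --pt "0 0 0 0" --pt "0 0 0 0" --pt "0 0 0 0" --pt "0 0 0 0" --pt "0 0 0 0" --pt "0 0 0 0" --pt "0 0 0 0" --pt "0 0 0 0" --pt "0 0 0 0"

```text
clock: 9.37
eef_pos: [474.9, 51.5, 213.3]
tcp_rot: [3.142, -0.0, 1.851]
contact_force: [0.2, 0.4, 0.4]
opening: 0.0
```

```bash
python3 - <<'E'
from h import *
c=np.array([529,-134.7]);t=np.radians(106.5)
n="scene"
p,d=cams.grab_frame(n)
W=cloud(n,d,cams.camera_params(n)); D=W[...,:2]-c; x=D@[np.cos(t),np.sin(t)]; y=D@[-np.sin(t),np.cos(t)]
k=(d>0)&(abs(y)<50)&(x>-110)&(x<-40)&(W[...,2]>150)&(W[...,2]<250)
# top face of lid = fit plane x = a z + b, robust (dominant face)
from scipy.optimize import least_squares
z=W[...,2][k];s=least_squares(lambda q:q[0]*(z-190)+q[1]+q[2]*y[k]-x[k],[0,-80,0],loss="cauchy",f_scale=1)
print(np.degrees(np.arctan(s.x)),s.x,k.sum(),z.max(),r.sense()["contact_force"])
job.sign_off()
E
```

```text
[ -9.15455501 -89.28885852   1.16269644] [-1.61150791e-01 -8.05646116e+01  2.02956671e-02] 689 236.3877981248608 [ 0.24679415 -0.32520439  0.07365828]
the job is handed in; nothing more can be done
```

The canister is open and I handed the job in at about 9.4 s of the 72 s allowed. I found the notch from the depth images instead of running a fingertip along the rim. It is centred about 106.5° round the canister, measured from the world x axis.

I lowered the closed fingertips into the notch and pressed the key with at most about 6 N as read between moves. The catch let go and the lid sprang open. I then lifted clear, moved away from the canister and waited about 4 s.

- **Lid:** the last plane fit puts it about 9° past upright, and the full stop is about 10°. An earlier, rougher pair of fits gave 4° and 11°.
- **Key:** it is back up, about 6 mm below the rim in the scene and wrist depth images. The side view's median was lower, because it mixes in readings from lower down, outside the key top.
- **Robot:** it is touching nothing, with the force reading at zero within sensor noise.
- **Bystanders:** the bystanders I could see in the last picture looked undisturbed. I did not measure their positions.
- **Tin inside:** I never touched it, and I did not check it by camera.

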